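# Set out the sanding paddles in working order

## Robot

A 7-joint arm with a two-finger parallel gripper is mounted at the origin on the work surface. World frame = base frame: x ahead of the robot, y to its left, z up, the work surface at z = 0. Lengths are in m, angles in rad, forces in N, time in s.
With the tool pointing down it reaches from about 0.425 to 0.925 m from the base axis. Payload 6.8 kg.
Tool frame: the origin (TCP) lies at the very end of the fingers, on their centre line; the grasp point (between the pads) lies 19 mm behind it; z points along the fingers, y is the line along which they close (so a half turn about z gives the same grasp; the last joint's range is limited). The gripper opens to 85 mm and grips with 20 to 120 N. Pads are 22 mm wide; open, the fingers measure 114 mm over their backs; the gripper's body (76 mm by 85 mm) begins 54 mm behind the grasp point. The pads swing forward as they close: fully open they stand 13 mm farther back than shut.
Start: joints at [-1.324, 0.477, 0.022, 1.555, -0.011, 1.109, -0.083], TCP at [0.234, 0.633, 0.231] pointing down, gripper open.
Joint ranges: [-2.96, 2.96], [-0.34, 2.1], [-1.41, 1.46], [0.24, 2.44], [-1.37, 4.51], [0.17, 1.92], [-2.96, 2.96]. Speed limits (rad/s): [2.39, 2.39, 3.14, 3.14, 3.14, 3.14, 3.14].

## Interface

Orientations are given as a rotation vector (axis times angle).
In Python, from bench import r gives the robot as it stands. The module is installed in compiled form; this text tells all that it offers.
- The arm moves only by the tool servo_tool, never from a script. Its argument "commands" is a list of rows, each a list of 7 numbers: the turn, a rotation vector about the world's x, y, z in degrees, then the shift along the world's x, y, z in mm, then the closure, from 0 (fully open) to 1 (shut). A call has 1 to 5 rows; each row is the pose to reach, as a shift and turn from the pose commanded when the call began; what a row does not reach only later rows make up. A row lasts 1/12 s, in which the tool goes at most 41.7 mm and 7.16 degrees, less where a joint would pass 70% of its speed; a pose out of reach is approached as far as the arm can. A call with a gripper value outside its range is refused whole. The fingers move at their own pace and stop on an object; "force" is the grip in N (left out, the last holds). Time passes only in rows, so rows that repeat a pose let the fingers close. It gives the time, the measured TCP pose, the force, the opening and the grip force at its end, in the units of the state.
- r.get_obs(): the state, without advancing time (a new reading comes with each control period).
- r.grab_frame(name): name is "side" or "top"; returns (picture, depth): 480x640x3 uint8, blue, green, red; 480x640 float32, m along the optical axis (not along the pixel's ray), 0 where there is no reading.
- r.camera_info(name): a dict with "vertical_fov" (degrees; the focal length in pixels is half the picture's height over the tangent of half this angle, whatever the lens; pixels are square), "cx", "cy" (the principal point, pixels), "cam_to_world" (4x4, takes a point from camera to world coordinates). Camera axes: x right, y up, looking along -z (the intrinsics and any distortion apply to the point x, -y, -z); pixel columns grow to the right and rows downward; lengths in m; the calibration is good to about 2 mm. A picture is of the moment at which its call begins. camera_info takes no time and is no camera call.
- r.hand_in(): hands the job in; it is judged then, once.
The state is a dict: "clock": time; "joints": joint angles; "qvel": joint speeds; "tau": joint torques, N m; "tcp_pos": TCP position; "orientation": TCP orientation; "contact_force": force on the tool from outside, world axes, zero at the start; "moment": the same for the moment, N m; "grip_width": finger opening in m; "gripper_force": force on a finger pad.
Only numpy, scipy, OpenCV 4.12 (cv2) and the standard library are available. Lean on these libraries where they do the work, as an engineer would, in place of code of your own. Each camera call takes 0.05 s, during which the arm holds its last target. There are 200 camera calls.

## Task

Set out the sanding paddles in working order: lift the red (coarse) paddle off its hook and stand it blade down in the rack pocket marked with one dot, and only then take the yellow (medium) paddle off its hook and stand it in the pocket marked with two dots. Lower each paddle well down into its pocket before you let go of it, rather than dropping it in, and leave it fully home. Leave the blue paddle in pocket three, the scraper on its hook, the white scroll and the paint jar alone.

Things in the scene. Friction and masses are not known exactly. Their poses are not given: they have to be found in the camera images.
- red_paddle: red sanding paddle, 14 mm thick (own x), 160 long (z up); origin: centre of its foot. Blade z 0-80, 44 wide (y). Handle z 80-160, 30 wide (y), with a through slot (along x) 18 wide, z 90-120; solid head above, gripped across the 30 mm. Same turned half round. 0.12 kg. Hangs at the start on one of the three hooks, through its slot.
- yellow_paddle: yellow sanding paddle, 14 mm thick (own x), 160 long (z up); origin: centre of its foot. Blade z 0-80, 44 wide (y). Handle z 80-160, 30 wide (y), with a through slot (along x) 18 wide, z 90-120; solid head above, gripped across the 30 mm. Same turned half round. 0.12 kg. Hangs at the start on one of the three hooks, through its slot.
- blue_paddle: blue sanding paddle, 14 mm thick (own x), 160 long (z up); origin: centre of its foot. Blade z 0-80, 44 wide (y). Handle z 80-160, 30 wide (y), with a through slot (along x) 18 wide, z 90-120; solid head above, gripped across the 30 mm. Same turned half round. 0.12 kg. Stands in pocket three, top at z 172; leave it.
- scraper: broad steel filling knife with a pale wooden handle, 155 mm long, blade 60 mm wide, hangs on the remaining hook; origin at the centre of its lower edge, z up. Slot in its 30 mm wide handle from 85 to 115 mm above the origin. Leave it hanging (all hanging tops are at z 194).
- hook_stand: fixed stand: wooden crossbar, 320 wide, top at z 160. Origin on the bench under the middle hanging place. 3 steel hooks, 8 thick, at y +100, 0, -100, axis z 150, run from the crossbar (x 40 to 60) to the open end at x -26, turned up 9 mm. Things hang at x 0, thickness along x. To take off: raise 9 to 22 mm (15 is right), then move 40+ mm to own -x, clear of the end.
- rack: fixed dark wooden block 120 (x) by 200 (y), 57 mm high; origin under its centre, on the bench. 3 pockets in a row along y, each 51 long (x), 21 wide (y), 45 deep (floor at z 12), marked on top by 1, 2 or 3 raised white dots at both ends. A paddle stands in it with its 44 mm width along the rack's x.
- pocket1 (a point): centre of the mouth of pocket one (one dot), level with the rack's top; at y = +60 mm in the rack's frame; axes as the rack's
- pocket2 (a point): centre of the mouth of pocket two (two dots), at y = 0 in the rack's frame; axes as the rack's
- pocket3 (a point): centre of the mouth of pocket three (three dots), at y = -60 mm in the rack's frame; holds the blue paddle
- scroll: white sculpted scroll ornament, about 240 mm long, 36 mm high, lying on the dark board beyond the work; leave alone
- jar: amber paint jar with white lid, 72 mm diameter, 100 mm tall, origin at the centre of its underside; leave alone
Things that resemble listed ones, but are neither listed nor needed, are in the scene too. Several things have the shape of the rack; the one meant has the colours described above.

How it is judged:
By the outcome, as a careful person would: the job done as asked, in the order asked, and still so for the second after the job is handed in, with the robot touching nothing.
It also fails if it takes over 70 s, if anything falls off the work surface, if the arm or the gripper's body presses on something with over 40 N, if the wrist force passes 120 N, or if a joint passes its speed limit or range.

## Working session

There is one attempt and no reset: what is moved stays moved. The work goes in short steps, Python scripts to look and compute and a tool call to move; the robot and the scene stay as the last step left them, time stands still between calls to the robot, and variables do not carry over. Pictures are saved under pics/ and viewed, at most 10 in all, crops included, and the job is handed in when it is done.

Besides the shell and the picture viewer there is one more tool, called in YAML: its name, and indented under it one key for each argument. servo_tool: Moves the arm, as the interface text tells. Its arguments: {"type":"object","properties":{"commands":{"type":"array"},"force":{"type":"number"}},"required":["commands"]}

```bash
mkdir -p pics; cat > h.py <<'E'
import numpy as np, cv2
from bench import r
def grab(n,tag):
    p,d=r.grab_frame(n); cv2.imwrite(f'pics/{tag}.png',p); np.save(f'pics/{tag}.npy',d); return p,d
def world(n,u,v,d):
    c=r.camera_info(n); f=240/np.tan(np.radians(c['vertical_fov'])/2)
    K=np.array([[f,0,c['cx']],[0,f,c['cy']],[0,0,1.]])
    D=np.array(c.get('distortion',np.zeros(5)),float)
    q=cv2.undistortPoints(np.array([[[u,v]]],float),K,D)[0,0]
    P=np.array(c['cam_to_world'])@np.array([q[0]*d,-q[1]*d,-d,1]); return P[:3]
def crop(src,tag,x0,y0,x1,y1,s):
    p=cv2.imread(f'pics/{src}.png')[y0:y1,x0:x1]; cv2.imwrite(f'pics/{tag}.png',cv2.resize(p,None,fx=s,fy=s,interpolation=cv2.INTER_CUBIC))
E
python3 - <<'E'
from h import *
for n in('side','top'):
    grab(n,n+'0'); print(r.camera_info(n))
print(r.get_obs())
E
```

```text
{'vertical_fov': 42.662015283303774, 'cx': 325.69666111489124, 'cy': 247.8220452913971, 'cam_to_world': array([[ 0.67810605,  0.48768041, -0.54985452, -0.28304415],
       [-0.7349526 ,  0.45412553, -0.50360171, -0.69896516],
       [ 0.00410629,  0.74561238,  0.66636726,  1.08463858],
       [ 0.        ,  0.        ,  0.        ,  1.        ]])}
{'vertical_fov': 52.0580619242291, 'cx': 317.7114505827005, 'cy': 247.22978848216954, 'cam_to_world': array([[ 5.17692007e-02,  9.76178348e-01, -2.10703069e-01,
         2.60411618e-01],
       [-9.98658884e-01,  5.07345812e-02, -1.03167577e-02,
         7.15298095e-02],
       [ 6.18936441e-04,  2.10954582e-01,  9.77495668e-01,
         1.60798409e+00],
       [ 0.00000000e+00,  0.00000000e+00,  0.00000000e+00,
         1.00000000e+00]])}
{'clock': 0.1, 'joints': array([-1.32411197,  0.4777456 ,  0.02235595,  1.55636113, -0.0115069 ,
        1.1092965 , -0.08310839]), 'qvel': array([ 9.51423334e-05, -2.48381203e-03,  1.05838920e-03, -3.06817910e-03,
        1.15883598e-04,  1.53821788e-03,  1.04541882e-03]), 'tau': array([ 4.51961954e-03, -5.97768152e+01,  1.61371529e+00, -2.81957120e+01,
        1.28348460e-02,  5.11742604e-03,  1.97153338e-05]), 'tcp_pos': array([0.23431627, 0.63244931, 0.2304007 ]), 'orientation': array([-5.54349892e-01, -3.09211845e+00,  2.62803347e-03]), 'contact_force': array([ 0.12430784, -0.05736255, -0.38537316]), 'moment': array([ 0.01199371, -0.00390579, -0.03388678]), 'gripper_force': 0.0, 'grip_width': 0.08563817763256634}
```

View pics/side0.png

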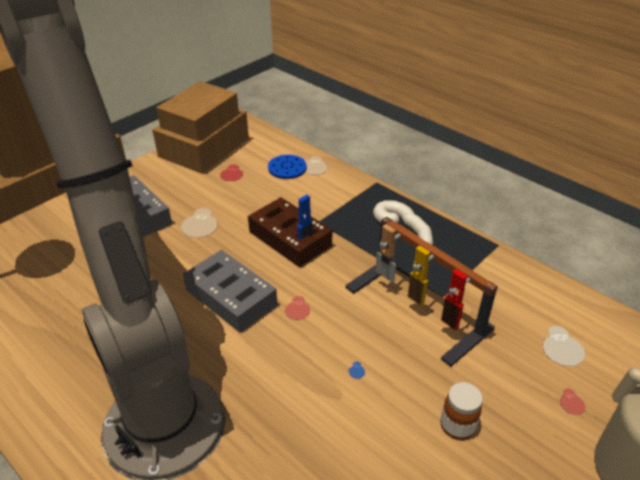

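View pics/top0.png

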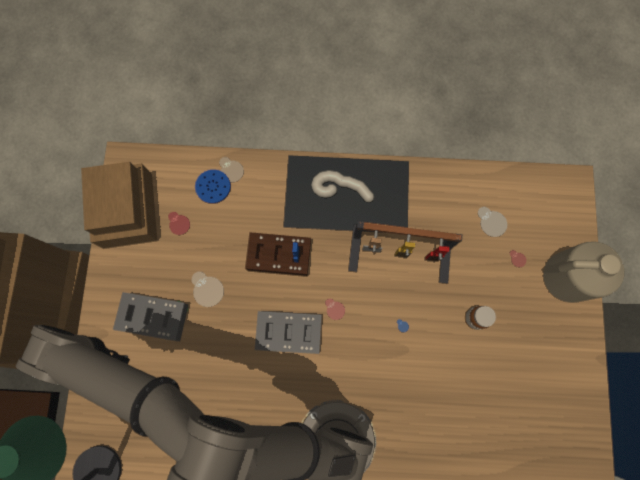

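The side view shows the dark rack at (290,230) with the blue paddle at (304,215). Two grey look-alikes are at (230,288) and (140,205). The hook stand has the scraper at (388,250), yellow at (420,275) and red at (456,298). In the top view the rack is at (280,253) and red is at (438,253).

Next I'll take close crops to check the choice and read positions.

```bash
python3 - <<'E'
from h import *
a=cv2.imread('pics/top0.png')
A=cv2.resize(a[225:285,240:320],None,fx=9,fy=9,interpolation=cv2.INTER_CUBIC)[:, :720]
cv2.imwrite('pics/c1.png',A)
cv2.imwrite('pics/c2.png',cv2.resize(a[215:290,345:465],None,fx=6.6,fy=6.6,interpolation=cv2.INTER_CUBIC))
d=np.load('pics/top0.npy')
def at(u,v): return (u,v,np.round(world('top',u,v,d[v,u]),4))
for u,v in [(438,253),(405,249),(375,246),(297,250),(262,240),(308,239),(305,272),(250,268),(364,227),(458,238),(410,231),(354,262),(444,276)]: print(*at(u,v))
E
```

```text
438 253 [ 0.574  -0.2758  0.1582]
405 249 [ 0.5887 -0.1822  0.1241]
375 246 [ 0.5863 -0.086   0.1556]
297 250 [0.5644 0.1496 0.1427]
262 240 [0.6089 0.2691 0.0586]
308 239 [0.6196 0.1206 0.0604]
305 272 [0.5115 0.1242 0.0589]
250 268 [0.5154 0.3005 0.0585]
364 227 [ 0.641  -0.05    0.1665]
458 238 [ 0.6235 -0.3363  0.1584]
410 231 [ 0.6364 -0.1897  0.1639]
354 262 [ 0.5605 -0.0337  0.0137]
444 276 [ 0.5285 -0.3291  0.0176]
```

View pics/c1.png

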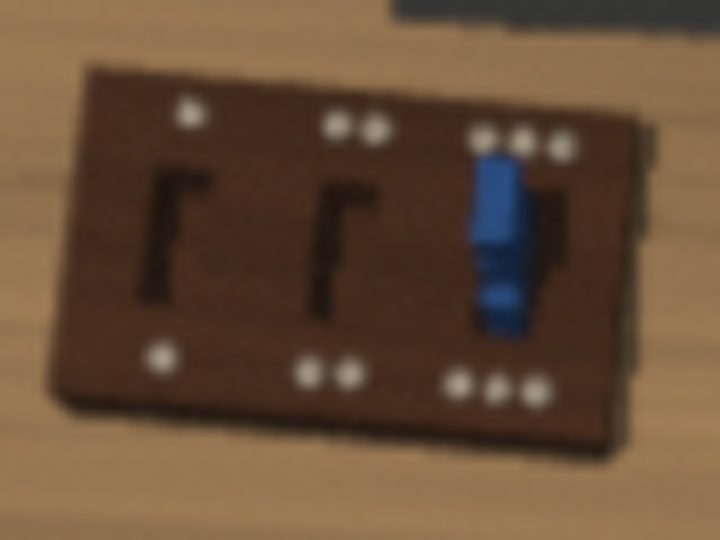

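View pics/c2.png

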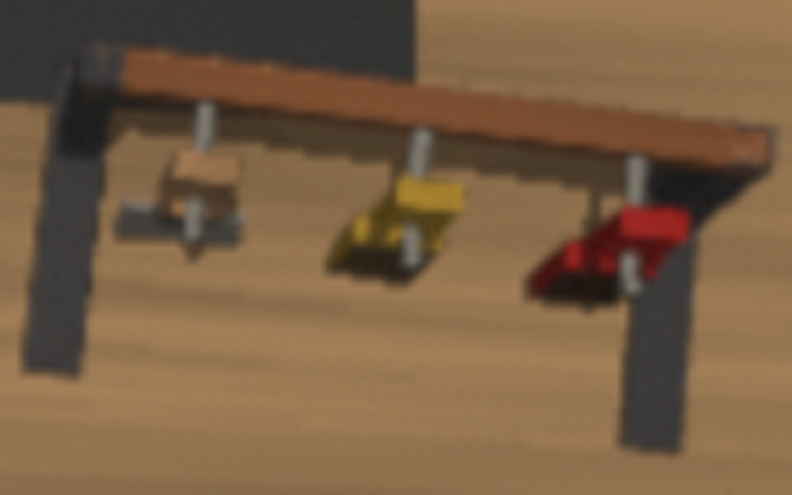

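The dots confirm the dark rack: pocket one is on the left at about (259,251), pocket two in the middle at (278,253), and blue is in pocket three. The two grey racks at (290,332) and (150,315) are rejected. The stand has red on the right hook, with its head at (444,249), yellow in the middle at (410,244) and the scraper on the left.

```bash
cat >> h.py <<'E'
def onz(n,u,v,z):
    a=world(n,u,v,1.);b=world(n,u,v,2.); return a+(b-a)*(z-a[2])/(b[2]-a[2])
E
python3 - <<'E'
from h import *
c1=lambda x,y:(240+(x+.5)/9-.5,225+(y+.5)/9-.5)
c2=lambda x,y:(345+(x+.5)/6.6-.5,215+(y+.5)/6.6-.5)
R=lambda p,z:onz('top',*p,z)[:2]
D=[[(190,113),(162,357)],[(356,128),(330,373)],[(523,142),(497,388)]]
P=[]
for a,b in D:
    A,B=R(c1(*a),.058),R(c1(*b),.058); P.append((A+B)/2); print('pocket',P[-1],'yaw x',np.degrees(np.arctan2(*(A-B)[::-1])),np.linalg.norm(A-B))
v=P[0]-P[2];print('sep',np.linalg.norm(v),'yaw',np.degrees(np.arctan2(-v[0],v[1])))
for p in[(88,65),(645,118),(612,445),(50,390)]: print('corner',R(c1(*p),.057))
for n,q in dict(red=(656,222),yel=(430,194),scr=(206,166)).items(): print(n,R(c2(*q),.194))
a,b=R(c2(120,50),.16),R(c2(775,128),.16); print('bar',a,b,np.linalg.norm(a-b),np.degrees(np.arctan2(-(a-b)[0],(a-b)[1])))
a,b=R(c2(118,82),.16),R(c2(768,165),.16); print('barfront',a,b,np.linalg.norm(a-b),np.degrees(np.arctan2(-(a-b)[0],(a-b)[1])))
# side depth points on coloured heads
p=cv2.imread('pics/side0.png').astype(int);d=np.load('pics/side0.npy')
hsv=cv2.cvtColor(p.astype('uint8'),cv2.COLOR_BGR2HSV)
for n,(lo,hi),box in[('red',(0,6),(435,490,255,335)),('yel',(20,32),(405,440,235,310)),('blue',(108,130),(290,320,190,245))]:
    x0,x1,y0,y1=box
    W=np.array([world('side',u,v,d[v,u]) for v in range(y0,y1) for u in range(x0,x1) if lo<=hsv[v,u,0]<=hi and hsv[v,u,1]>180 and d[v,u]>0])
    t=W[(W[:,2]>W[:,2].max()-.02)]; print(n,len(W),W[:,2].max(),t.mean(0),t.min(0),t.max(0))
E
```

```text
pocket [0.57367328 0.2758176 ] yaw x -2.014895783545839 0.08955611825068255
pocket [0.57112649 0.2157348 ] yaw x -1.9918970681500219 0.08978650396766755
pocket [0.56894749 0.15575983] yaw x -2.424780650046234 0.0900897089579372
sep 0.1201507490219716 yaw -2.254149032002916
corner [0.6345096  0.31251755]
corner [0.62531762 0.11055272]
corner [0.50577446 0.11573982]
corner [0.51515062 0.31635814]
red [ 0.58153195 -0.28473557]
yel [ 0.58909983 -0.18393767]
scr [ 0.59674179 -0.08366568]
bar [ 0.65774964 -0.04625434] [ 0.63632159 -0.34801796] 0.3025234634407858 -4.061719964149078
barfront [ 0.64245307 -0.04582898] [ 0.61867209 -0.34463722] 0.29975305759178644 -4.550356592108147
red 501 0.20027326705109916 [ 0.57878311 -0.28482327  0.19191368] [ 0.57161915 -0.30090005  0.18090292] [ 0.59109455 -0.26870214  0.20027327]
yel 457 0.19971908102020453 [ 0.5857704  -0.1865653   0.19155464] [ 0.57863374 -0.20066339  0.17972789] [ 0.59798053 -0.17046192  0.19971908]
blue 262 0.17745233490537482 [0.5640583  0.15009352 0.16776178] [0.55144348 0.14473356 0.15795405] [0.58002048 0.15581217 0.17745233]
```

Every check agrees. The pocket dots are 90 mm apart, the pockets 60 mm, and the heads 101 mm apart with tops near z 0.194. Rack yaw is about -2.3° and stand yaw about -4.3°. The closing line needs a turn of +16° for the hooks, then -88° for the rack.

servo_tool:
  commands:
    - [0,0,3,25,-31,5,0]
    - [0,0,6,50,-62,10,0]
    - [0,0,9,75,-93,15,0]
    - [0,0,12,100,-124,20,0]
    - [0,0,16,125,-155,25,0]
  force: 40

```text
clock: 0.52
tcp_pos: [0.3603, 0.4761, 0.2561]
orientation: [-0.114, -3.139, 0.001]
contact_force: [0.6, 0.1, 0.8]
grip_width: 0.0857
gripper_force: 0.0
```

servo_tool:
  commands:
    - [0,0,0,25,-31,5,0]
    - [0,0,0,50,-62,10,0]
    - [0,0,0,75,-93,15,0]
    - [0,0,0,100,-124,20,0]
    - [0,0,0,125,-156,25,0]

```text
clock: 0.93
tcp_pos: [0.4852, 0.3203, 0.2813]
orientation: [-0.118, -3.139, 0.0]
contact_force: [1.0, 0.3, 0.1]
grip_width: 0.0856
gripper_force: 0.0
```

servo_tool:
  commands:
    - [0,0,0,6,-40,0,0]
    - [0,0,0,12,-80,0,0]
    - [0,0,0,18,-120,0,0]
    - [0,0,0,24,-160,0,0]
    - [0,0,0,30,-200,0,0]

```text
clock: 1.35
tcp_pos: [0.5142, 0.1199, 0.2811]
orientation: [-0.119, -3.139, 0.0]
contact_force: [0.3, 0.2, 0.3]
grip_width: 0.0856
gripper_force: 0.0
```

servo_tool:
  commands:
    - [0,0,0,6,-40,0,0]
    - [0,0,0,12,-80,0,0]
    - [0,0,0,18,-120,0,0]
    - [0,0,0,24,-160,0,0]
    - [0,0,0,30,-200,0,0]

```text
clock: 1.77
tcp_pos: [0.5441, -0.08, 0.2812]
orientation: [-0.118, -3.139, -0.0]
contact_force: [1.2, 0.1, -0.6]
grip_width: 0.0857
gripper_force: 0.0
```

servo_tool:
  commands:
    - [0,0,0,6,-40,0,0]
    - [0,0,0,12,-80,0,0]
    - [0,0,0,18,-120,0,0]
    - [0,0,0,24,-160,0,0]
    - [0,0,0,30,-200,0,0]

```text
clock: 2.18
tcp_pos: [0.5743, -0.2798, 0.2809]
orientation: [-0.118, -3.139, -0.001]
contact_force: [0.5, 0.2, -0.1]
grip_width: 0.0853
gripper_force: 0.0
```

servo_tool:
  commands:
    - [0,0,0,6,-5,-30,0]
    - [0,0,0,6,-5,-60,0]
    - [0,0,0,6,-5,-85,0]
    - [0,0,0,6,-5,-110,0]
    - [0,0,0,6,-5,-126,0]

```text
clock: 2.6
tcp_pos: [0.5789, -0.2822, 0.1519]
orientation: [-0.119, -3.135, -0.002]
contact_force: [0.3, 0.5, -0.0]
grip_width: 0.0854
gripper_force: 0.0
```

```bash
python3 - <<'E'
from h import *
grab('side','s1');grab('top','t1')
a=cv2.imread('pics/s1.png')[200:350,380:530];b=cv2.imread('pics/t1.png')[190:290,370:470]
cv2.imwrite('pics/m1.png',np.hstack([cv2.resize(x,(400,400),interpolation=cv2.INTER_CUBIC) for x in(a,b)]))
E
```

```text
(no output)
```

View pics/m1.png

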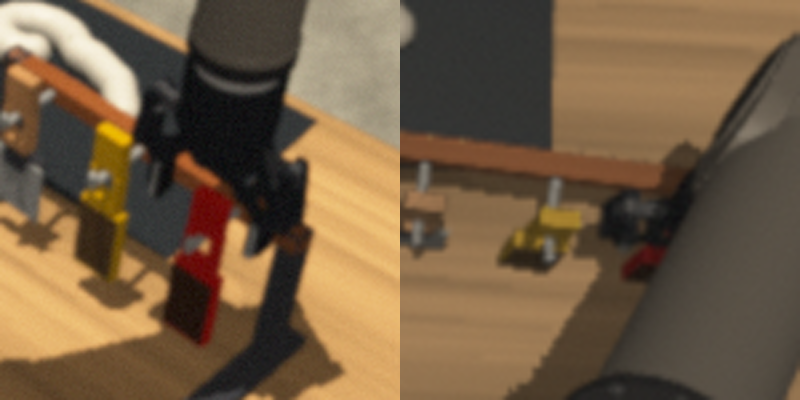

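The left half shows the fingers straddling the red head, with yellow clear to the left. The right half (top view) shows the arm covering red. I'll close the gripper now.

servo_tool:
  commands:
    - [0,0,0,0,0,0,0]
    - [0,0,0,0,0,0,0.3]
    - [0,0,0,0,0,0,0.6]
    - [0,0,0,0,0,0,1]
    - [0,0,0,0,0,0,1]
  force: 50

```text
clock: 3.12
tcp_pos: [0.581, -0.2832, 0.1564]
orientation: [0.118, 3.138, -0.001]
contact_force: [-0.5, -0.6, -0.2]
grip_width: 0.0389
gripper_force: 0.0
```

servo_tool:
  commands:
    - [0,0,0,0,0,0,1]
    - [0,0,0,0,0,0,1]
    - [0,0,0,0,0,0,1]
    - [0,0,0,0,0,0,1]
    - [0,0,0,0,0,0,1]

```text
clock: 3.53
tcp_pos: [0.5809, -0.283, 0.1561]
orientation: [0.118, 3.138, 0.0]
contact_force: [-1.4, 1.2, 5.6]
grip_width: 0.0294
gripper_force: 49.8
```

servo_tool:
  commands:
    - [0,0,0,0,0,5,1]
    - [0,0,0,0,0,10,1]
    - [0,0,0,0,0,15,1]
    - [0,0,0,0,0,15,1]
    - [0,0,0,0,0,15,1]

```text
clock: 3.95
tcp_pos: [0.5806, -0.2831, 0.1707]
orientation: [0.119, 3.139, -0.0]
contact_force: [0.1, -0.5, -1.1]
grip_width: 0.0292
gripper_force: 49.4
```

servo_tool:
  commands:
    - [0,0,0,-12,1,0,1]
    - [0,0,0,-24,2,0,1]
    - [0,0,0,-36,3,0,1]
    - [0,0,0,-48,4,0,1]
    - [0,0,0,-60,5,0,1]

```text
clock: 4.37
tcp_pos: [0.5197, -0.2778, 0.17]
orientation: [-0.119, -3.139, -0.0]
contact_force: [0.8, 0.2, -1.3]
grip_width: 0.0292
gripper_force: 49.4
```

servo_tool:
  commands:
    - [0,0,0,-4,0,30,1]
    - [0,0,0,-8,0,60,1]
    - [0,0,0,-12,0,90,1]
    - [0,0,0,-16,0,120,1]
    - [0,0,0,-20,0,150,1]

```text
clock: 4.78
tcp_pos: [0.4998, -0.2779, 0.3215]
orientation: [-0.119, -3.139, -0.0]
contact_force: [0.5, 0.2, -0.7]
grip_width: 0.0291
gripper_force: 49.7
```

servo_tool:
  commands:
    - [0,0,-6,5,37,0,1]
    - [0,0,-12,10,74,0,1]
    - [0,0,-18,15,111,0,1]
    - [0,0,-24,20,148,0,1]
    - [0,0,-30,25,185,0,1]

```text
clock: 5.2
tcp_pos: [0.5252, -0.0914, 0.3203]
orientation: [-0.936, -2.999, -0.0]
contact_force: [1.0, 0.3, -1.4]
grip_width: 0.0294
gripper_force: 49.9
```

servo_tool:
  commands:
    - [0,0,-6,5,37,0,1]
    - [0,0,-12,10,74,0,1]
    - [0,0,-18,15,111,0,1]
    - [0,0,-24,20,148,0,1]
    - [0,0,-30,25,185,0,1]

```text
clock: 5.62
tcp_pos: [0.5502, 0.0937, 0.3202]
orientation: [-1.679, -2.655, 0.0]
contact_force: [0.6, -0.9, -1.7]
grip_width: 0.029
gripper_force: 49.9
```

servo_tool:
  commands:
    - [0,0,-6,5,37,0,1]
    - [0,0,-12,10,74,0,1]
    - [0,0,-18,15,111,0,1]
    - [0,0,-24,20,148,0,1]
    - [0,0,-28,24,184,0,1]

```text
clock: 6.03
tcp_pos: [0.5743, 0.2779, 0.3199]
orientation: [-2.272, -2.17, 0.001]
contact_force: [0.5, 0.3, -1.6]
grip_width: 0.0297
gripper_force: 49.9
```

servo_tool:
  commands:
    - [0,0,0,0,0,0,1]
    - [0,0,0,0,0,0,1]
    - [0,0,0,0,0,0,1]

```text
clock: 6.28
tcp_pos: [0.5744, 0.2754, 0.3197]
orientation: [2.265, 2.176, -0.002]
contact_force: [-0.1, -0.2, -1.4]
grip_width: 0.0292
gripper_force: 50.0
```

servo_tool:
  commands:
    - [0,0,0,0,0,-30,1]
    - [0,0,0,0,0,-60,1]
    - [0,0,0,0,0,-90,1]
    - [0,0,0,0,0,-110,1]
    - [0,0,0,0,0,-125,1]

```text
clock: 6.7
tcp_pos: [0.5738, 0.2731, 0.1932]
orientation: [-2.269, -2.173, 0.005]
contact_force: [-0.3, -0.3, -1.6]
grip_width: 0.0298
gripper_force: 50.0
```

```bash
cat >> h.py <<'E'
def paddle(tag,lo,hi,zmax=.2,zmin=.06):
    for n in('side','top'):
        p,d=grab(n,tag+n); hsv=cv2.cvtColor(p,cv2.COLOR_BGR2HSV)
        m=(hsv[...,0]>=lo)&(hsv[...,0]<=hi)&(hsv[...,1]>150)&(d>0)
        W=np.array([world(n,u,v,d[v,u]) for v,u in zip(*np.nonzero(m))])
        k=(W[:,2]<zmax)&(W[:,2]>zmin)&(W[:,0]>.4)&(W[:,0]<.7)&(W[:,1]>.1)&(W[:,1]<.34); W=W[k]
        print(n,len(W),len(W) and np.round(np.percentile(W,[3,50,97],axis=0)*1000))
E
python3 - <<'E'
from h import *
print(r.get_obs()['tcp_pos'])
paddle('r2',0,6)
a=cv2.imread('pics/r2side.png')[150:290,230:350];b=cv2.imread('pics/r2top.png')[210:290,230:320]
cv2.imwrite('pics/m2.png',np.hstack([cv2.resize(a,(400,467),interpolation=3),cv2.resize(b,(400,467),interpolation=2)]))
E
```

```text
[0.57376338 0.27313215 0.19315027]
side 276 [[550. 201.  62.]
 [561. 267. 147.]
 [587. 277. 193.]]Traceback (most recent call last):
  File "<stdin>", line 3, in <module>
  File "h.py", line 20, in paddle
    k=(W[:,2]<zmax)&(W[:,2]>zmin)&(W[:,0]>.4)&(W[:,0]<.7)&(W[:,1]>.1)&(W[:,1]<.34); W=W[k]
       ~^^^^^
IndexError: too many indices for array: array is 1-dimensional, but 2 were indexed
```

```bash
python3 - <<'E'
from h import *
print(r.get_obs()['tcp_pos'])
a=cv2.imread('pics/r2side.png')[150:290,230:350]
cv2.imwrite('pics/m2.png',cv2.resize(a,(514,600),interpolation=2))
E
```

```text
[0.57307452 0.27304526 0.19268685]
```

View pics/m2.png

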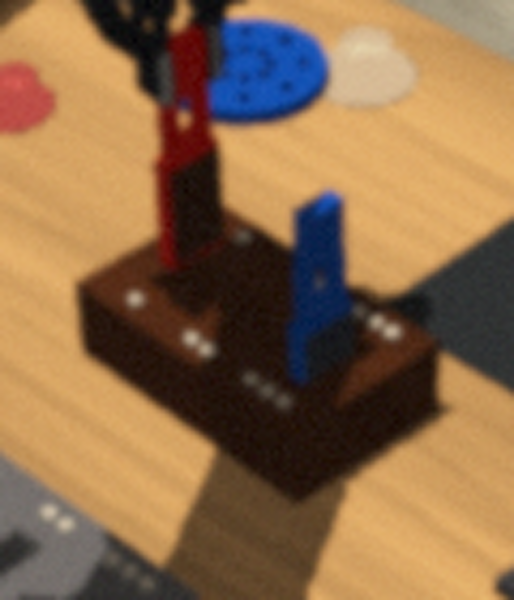

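```bash
python3 - <<'E'
from h import *
f=514/120.
for n,p,z in [('corner -x+y',(162,263),.071),('corner -x-y',(178,271),.071),('corner +x-y',(222,249),.071),('dotA',(135,298),.058),('dotB',(243,237),.058),('3a',(268,391),.058),('2a',(199,344),.058)]:
    print(n,np.round(onz('side',230+(p[0]+.5)/f-.5,150+(p[1]+.5)/f-.5,z)*1000))
E
```

```text
corner -x+y [556. 279.  71.]
corner -x-y [557. 266.  71.]
corner +x-y [591. 262.  71.]
dotA [531. 279.  58.]
dotB [620. 274.  58.]
3a [526. 157.  58.]
2a [528. 218.  58.]
```

Red hangs upright over pocket one, foot at about crop (190,262), between the single dots (135,298) and (243,237). It sits about 3–4 mm low in y, so I'll correct that and enter slowly.

servo_tool:
  commands:
    - [0,0,0,1,3.5,0,1]
    - [0,0,0,1,3.5,0,1]
    - [0,0,0,1,3.5,-5,1]
    - [0,0,0,1,3.5,-12,1]
    - [0,0,0,1,3.5,-20,1]

```text
clock: 7.22
tcp_pos: [0.576, 0.2797, 0.1758]
orientation: [2.266, 2.176, 0.003]
contact_force: [0.3, -0.3, -1.3]
grip_width: 0.0295
gripper_force: 50.1
```

servo_tool:
  commands:
    - [0,0,0,0,0,0,1]
    - [0,0,0,0,0,0,1]
    - [0,0,0,0,0,-5,1]
    - [0,0,0,0,0,-5,1]

```text
clock: 7.55
tcp_pos: [0.5752, 0.2793, 0.1696]
orientation: [-2.266, -2.176, 0.001]
contact_force: [0.3, 0.5, -0.6]
grip_width: 0.0295
gripper_force: 50.1
```

```bash
python3 - <<'E'
from h import *
o=r.get_obs();print(o['tcp_pos'],o['contact_force'],o['moment'])
p,d=grab('side','r3');print(r.get_obs()['tcp_pos'])
cv2.imwrite('pics/m3.png',cv2.resize(p[170:270,240:340],(600,600),interpolation=2))
E
```

```text
[0.57518311 0.27934213 0.16956438] [ 0.33441205  0.50207617 -0.61539749] [-0.04277359 -0.03075347 -0.03741873]
[0.57523709 0.27937465 0.16985183]
```

View pics/m3.png

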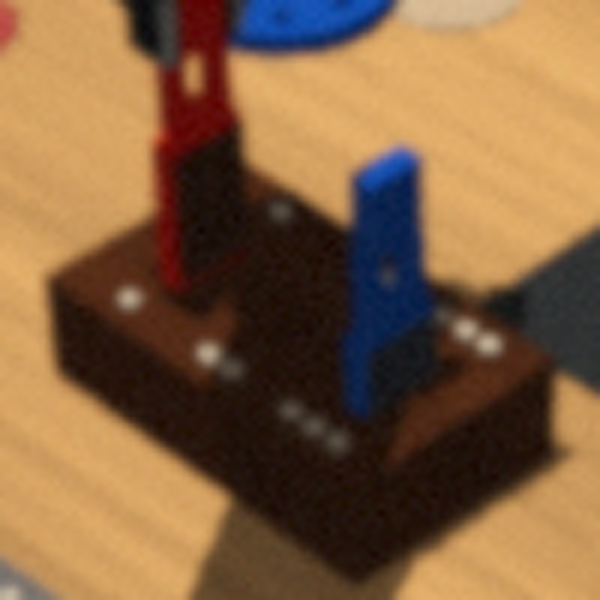

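Red's foot is now about 10 mm inside pocket one, entering at (175,288) with no contact force. I'll lower it the rest of the way.

servo_tool:
  commands:
    - [0,0,0,0,-1,-7,1]
    - [0,0,0,0,-1,-14,1]
    - [0,0,0,0,-1,-21,1]
    - [0,0,0,0,-1,-28,1]
    - [0,0,0,0,-1,-31,1]

```text
clock: 8.02
tcp_pos: [0.5747, 0.2782, 0.1376]
orientation: [-2.266, -2.176, 0.003]
contact_force: [0.6, 0.3, -1.9]
grip_width: 0.0297
gripper_force: 50.1
```

servo_tool:
  commands:
    - [0,0,0,0,0,-2,1]
    - [0,0,0,0,0,-2,1]

```text
clock: 8.18
tcp_pos: [0.5752, 0.2783, 0.1366]
orientation: [-2.266, -2.176, 0.001]
contact_force: [-0.1, -0.3, -0.9]
grip_width: 0.0291
gripper_force: 50.1
```

servo_tool:
  commands:
    - [0,0,0,0,0,-1,1]
    - [0,0,0,0,0,-2,1]
    - [0,0,0,0,0,-2,1]

```text
clock: 8.43
tcp_pos: [0.5756, 0.2785, 0.1354]
orientation: [2.266, 2.176, 0.001]
contact_force: [-0.7, 0.6, -0.4]
grip_width: 0.0295
gripper_force: 50.1
```

servo_tool:
  commands:
    - [0,0,0,0,0,-1,1]
    - [0,0,0,0,0,-1,1]

```text
clock: 8.6
tcp_pos: [0.5756, 0.2785, 0.1344]
orientation: [2.266, 2.176, 0.001]
contact_force: [0.7, 0.9, -1.0]
grip_width: 0.0293
gripper_force: 50.2
```

servo_tool:
  commands:
    - [0,0,0,0,0,-1,1]
    - [0,0,0,0,0,-2,1]
    - [0,0,0,0,0,-2,1]

```text
clock: 8.85
tcp_pos: [0.5758, 0.2788, 0.1343]
orientation: [-2.266, -2.175, -0.002]
contact_force: [-3.4, -1.3, 11.6]
grip_width: 0.0295
gripper_force: 51.7
```

The foot reached the floor (11.6 N). I'll release and rise straight up.

servo_tool:
  commands:
    - [0,0,0,0,0,1.5,1]
    - [0,0,0,0,0,1.5,0.5]
    - [0,0,0,0,0,1.5,0]
    - [0,0,0,0,0,1.5,0]
    - [0,0,0,0,0,1.5,0]

```text
clock: 9.27
tcp_pos: [0.5755, 0.2784, 0.1336]
orientation: [2.266, 2.176, -0.0]
contact_force: [-1.1, -0.2, -0.3]
grip_width: 0.0759
gripper_force: 0.0
```

servo_tool:
  commands:
    - [0,0,0,0,0,0,0]
    - [0,0,0,0,0,0,0]
    - [0,0,0,0,0,10,0]
    - [0,0,0,0,0,35,0]
    - [0,0,0,0,0,70,0]

```text
clock: 9.68
tcp_pos: [0.5737, 0.2777, 0.2024]
orientation: [-2.265, -2.175, 0.009]
contact_force: [0.1, -0.4, -0.4]
grip_width: 0.0854
gripper_force: 0.0
```

servo_tool:
  commands:
    - [0,0,0,0,0,25,0]
    - [0,0,0,0,0,50,0]
    - [0,0,6,0,-30,75,0]
    - [0,0,12,0,-65,75,0]
    - [0,0,18,0,-105,75,0]

```text
clock: 10.1
tcp_pos: [0.5763, 0.1744, 0.2816]
orientation: [1.886, 2.51, 0.007]
contact_force: [0.5, -1.2, -0.1]
grip_width: 0.0853
gripper_force: 0.0
```

```bash
python3 - <<'E'
from h import *
p,d=grab('side','r4');grab('top','t4');print(r.get_obs()['tcp_pos'])
cv2.imwrite('pics/m4.png',np.hstack([cv2.resize(p[150:270,230:350],(400,400),interpolation=2),cv2.resize(p[200:340,360:500],(400,400),interpolation=2)]))
E
```

```text
[0.57666855 0.16434916 0.28076501]
```

View pics/m4.png

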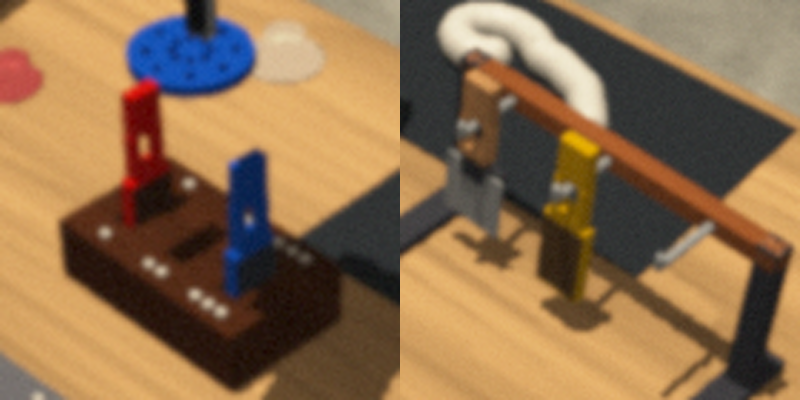

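Red stands home in pocket one at (140,155), level with blue at (250,220), and pocket two is empty at (197,242). The yellow paddle and scraper still hang undisturbed. Next is yellow.

servo_tool:
  commands:
    - [0,0,7,1,-34,0,0]
    - [0,0,14,2,-68,0,0]
    - [0,0,21,3,-102,0,0]
    - [0,0,28,4,-136,0,0]
    - [0,0,35,5,-170,0,0]

```text
clock: 10.62
tcp_pos: [0.5803, 0.0018, 0.2796]
orientation: [1.049, 2.961, 0.0]
contact_force: [0.3, 0.2, 0.2]
grip_width: 0.0854
gripper_force: 0.0
```

servo_tool:
  commands:
    - [0,0,7,1,-34,0,0]
    - [0,0,14,2,-68,0,0]
    - [0,0,21,4,-102,0,0]
    - [0,0,28,6,-136,0,0]
    - [0,0,35,7,-170,0,0]

```text
clock: 11.03
tcp_pos: [0.5875, -0.1682, 0.2796]
orientation: [0.111, 3.139, -0.0]
contact_force: [1.0, 0.1, 0.1]
grip_width: 0.0854
gripper_force: 0.0
```

servo_tool:
  commands:
    - [0,0,0,0,0,0,0]
    - [0,0,0,0,0,0,0]
    - [0,0,0,0,0,0,0]

```text
clock: 11.28
tcp_pos: [0.5875, -0.1661, 0.2791]
orientation: [0.122, 3.139, 0.001]
contact_force: [-0.0, 0.9, -0.1]
grip_width: 0.0852
gripper_force: 0.0
```

servo_tool:
  commands:
    - [0,0,0,1,-17,0,0]
    - [0,0,0,1,-17,-30,0]
    - [0,0,0,1,-17,-60,0]
    - [0,0,0,1,-17,-95,0]
    - [0,0,0,1,-17,-123,0]

```text
clock: 11.7
tcp_pos: [0.5885, -0.1809, 0.1541]
orientation: [-0.116, -3.139, -0.002]
contact_force: [0.6, 0.3, -0.8]
grip_width: 0.0855
gripper_force: 0.0
```

servo_tool:
  commands:
    - [0,0,0,0,0,0,0]
    - [0,0,0,0,0,0,0.3]
    - [0,0,0,0,0,0,0.6]
    - [0,0,0,0,0,0,1]
    - [0,0,0,0,0,0,1]
  force: 50

```text
clock: 12.12
tcp_pos: [0.5899, -0.1836, 0.158]
orientation: [0.118, 3.136, -0.001]
contact_force: [0.5, -0.3, -0.3]
grip_width: 0.0388
gripper_force: 0.0
```

servo_tool:
  commands:
    - [0,0,0,0,0,0,1]
    - [0,0,0,0,0,0,1]
    - [0,0,0,0,0,0,1]
    - [0,0,0,0,0,0,1]
    - [0,0,0,0,0,0,1]

```text
clock: 12.53
tcp_pos: [0.5896, -0.1836, 0.1577]
orientation: [0.119, 3.136, 0.0]
contact_force: [-1.4, 0.7, 6.6]
grip_width: 0.0296
gripper_force: 50.1
```

servo_tool:
  commands:
    - [0,0,0,0,0,5,1]
    - [0,0,0,0,0,10,1]
    - [0,0,0,0,0,15,1]
    - [0,0,0,0,0,15,1]
    - [0,0,0,0,0,15,1]

```text
clock: 12.95
tcp_pos: [0.5887, -0.1837, 0.1712]
orientation: [0.119, 3.139, -0.0]
contact_force: [0.1, 0.4, -0.4]
grip_width: 0.0293
gripper_force: 49.4
```

servo_tool:
  commands:
    - [0,0,0,-12,1,0,1]
    - [0,0,0,-24,2,0,1]
    - [0,0,0,-36,3,0,1]
    - [0,0,0,-48,4,0,1]
    - [0,0,0,-60,5,0,1]

```text
clock: 13.37
tcp_pos: [0.5277, -0.1784, 0.1705]
orientation: [-0.119, -3.139, -0.0]
contact_force: [-1.1, -0.5, -0.3]
grip_width: 0.0292
gripper_force: 49.4
```

servo_tool:
  commands:
    - [0,0,0,-4,0,30,1]
    - [0,0,0,-8,0,60,1]
    - [0,0,0,-12,0,90,1]
    - [0,0,0,-16,0,120,1]
    - [0,0,0,-20,0,150,1]

```text
clock: 13.78
tcp_pos: [0.5078, -0.1785, 0.322]
orientation: [-0.119, -3.139, -0.0]
contact_force: [1.3, -0.2, -0.4]
grip_width: 0.0293
gripper_force: 49.6
```

servo_tool:
  commands:
    - [0,0,-6,4,28,0,1]
    - [0,0,-12,8,56,0,1]
    - [0,0,-18,12,84,0,1]
    - [0,0,-24,16,112,0,1]
    - [0,0,-30,20,140,0,1]

```text
clock: 14.2
tcp_pos: [0.5282, -0.0373, 0.3207]
orientation: [-0.935, -2.999, -0.0]
contact_force: [0.5, -0.1, -1.3]
grip_width: 0.0295
gripper_force: 49.6
```

servo_tool:
  commands:
    - [0,0,-6,4,28,0,1]
    - [0,0,-12,8,56,0,1]
    - [0,0,-18,12,84,0,1]
    - [0,0,-24,16,112,0,1]
    - [0,0,-30,20,140,0,1]

```text
clock: 14.62
tcp_pos: [0.5483, 0.1027, 0.3205]
orientation: [-1.679, -2.655, 0.001]
contact_force: [0.6, 0.3, -0.5]
grip_width: 0.0295
gripper_force: 49.6
```

servo_tool:
  commands:
    - [0,0,-6,5,28,0,1]
    - [0,0,-12,10,56,0,1]
    - [0,0,-18,14,84,0,1]
    - [0,0,-23,18,104,0,1]
    - [0,0,-28,22,114,0,1]

```text
clock: 15.03
tcp_pos: [0.5697, 0.2195, 0.32]
orientation: [-2.265, -2.175, 0.0]
contact_force: [-0.1, -0.2, -1.1]
grip_width: 0.0294
gripper_force: 49.6
```

servo_tool:
  commands:
    - [0,0,0,0,0,0,1]
    - [0,0,0,0,0,0,1]
    - [0,0,0,0,0,0,1]

```text
clock: 15.28
tcp_pos: [0.5705, 0.2139, 0.3206]
orientation: [2.265, 2.177, -0.002]
contact_force: [-0.1, 0.1, -1.1]
grip_width: 0.029
gripper_force: 49.6
```

servo_tool:
  commands:
    - [0,0,0,2,3,-30,1]
    - [0,0,0,2,3,-60,1]
    - [0,0,0,2,3,-90,1]
    - [0,0,0,2,3,-115,1]
    - [0,0,0,2,3,-127,1]

```text
clock: 15.7
tcp_pos: [0.5708, 0.2159, 0.1906]
orientation: [-2.266, -2.175, 0.008]
contact_force: [-1.0, -0.1, -0.9]
grip_width: 0.0293
gripper_force: 49.6
```

servo_tool:
  commands:
    - [0,0,0,0,0,0,1]
    - [0,0,0,0,0,0,1]

```text
clock: 15.87
tcp_pos: [0.5729, 0.2176, 0.1944]
orientation: [2.267, 2.175, -0.0]
contact_force: [0.6, -0.4, -0.1]
grip_width: 0.0294
gripper_force: 49.6
```

```bash
python3 - <<'E'
from h import *
p,d=grab('side','r5');print(r.get_obs()['tcp_pos'])
cv2.imwrite('pics/m5.png',cv2.resize(p[170:270,240:340],(600,600),interpolation=2))
E
```

```text
[0.57354254 0.21815575 0.1954343 ]
```

View pics/m5.png

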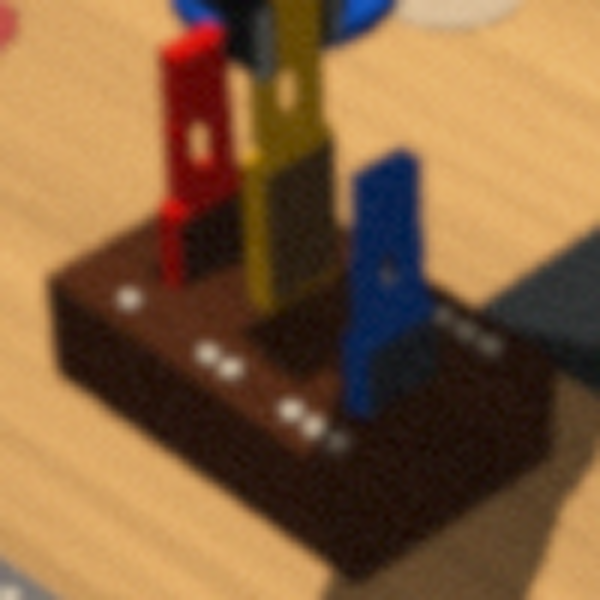

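Yellow hangs above pocket two, with foot corners at about (248,303), (268,312) and (338,275), just behind the two-dot mark at (218,360). Red and blue are both seated.

```bash
python3 - <<'E'
from h import *
for p,z in [((248,303),.073),((268,312),.073),((338,275),.073),((218,361),.058),((128,298),.058),((314,425),.058)]:
    print(p,np.round(onz('side',240+(p[0]+.5)/6-.5,170+(p[1]+.5)/6-.5,z)*1000))
E
```

```text
(248, 303) [552. 224.  73.]
(268, 312) [554. 213.  73.]
(338, 275) [592. 209.  73.]
(218, 361) [528. 219.  58.]
(128, 298) [531. 279.  58.]
(314, 425) [526. 159.  58.]
```

Foot centre is about (573, 217) mm and the pocket centre about (572, 216). They match, so I'll insert.

servo_tool:
  commands:
    - [0,0,0,0,0,-7,1]
    - [0,0,0,0,0,-14,1]
    - [0,0,0,0,0,-20,1]
    - [0,0,0,0,0,-25,1]
    - [0,0,0,0,0,-25,1]

```text
clock: 16.33
tcp_pos: [0.5718, 0.2183, 0.1677]
orientation: [-2.266, -2.176, 0.002]
contact_force: [0.3, -0.1, -0.7]
grip_width: 0.0294
gripper_force: 50.4
```

Foot at about z 0.045, inside the pocket, with no contact.

servo_tool:
  commands:
    - [0,0,0,0,-1,-7,1]
    - [0,0,0,0,-1,-14,1]
    - [0,0,0,0,-1,-20,1]
    - [0,0,0,0,-1,-26,1]
    - [0,0,0,0,-1,-30,1]

```text
clock: 16.75
tcp_pos: [0.572, 0.2173, 0.1376]
orientation: [-2.266, -2.176, 0.002]
contact_force: [-0.2, 0.1, -1.4]
grip_width: 0.0293
gripper_force: 50.4
```

servo_tool:
  commands:
    - [0,0,0,0,0,0,1]
    - [0,0,0,0,0,-1,1]
    - [0,0,0,0,0,-1,1]

```text
clock: 17.0
tcp_pos: [0.5726, 0.2175, 0.1379]
orientation: [2.266, 2.176, 0.0]
contact_force: [1.0, -0.5, -0.3]
grip_width: 0.0294
gripper_force: 50.4
```

servo_tool:
  commands:
    - [0,0,0,0,0,-1,1]
    - [0,0,0,0,0,-1.5,1]
    - [0,0,0,0,0,-1.5,1]

```text
clock: 17.25
tcp_pos: [0.5725, 0.2175, 0.1364]
orientation: [2.266, 2.176, 0.0]
contact_force: [0.2, 0.1, -0.3]
grip_width: 0.0293
gripper_force: 50.4
```

servo_tool:
  commands:
    - [0,0,0,0,0,-1,1]
    - [0,0,0,0,0,-1.5,1]
    - [0,0,0,0,0,-1.5,1]

```text
clock: 17.5
tcp_pos: [0.5728, 0.2177, 0.1359]
orientation: [-2.266, -2.176, -0.001]
contact_force: [-2.6, 0.1, 6.4]
grip_width: 0.0292
gripper_force: 51.3
```

It's on the floor. I'll release, rise and move away.

servo_tool:
  commands:
    - [0,0,0,0,0,0.5,1]
    - [0,0,0,0,0,0.5,0.5]
    - [0,0,0,0,0,0.5,0]
    - [0,0,0,0,0,0.5,0]
    - [0,0,0,0,0,0.5,0]

```text
clock: 17.92
tcp_pos: [0.5725, 0.2175, 0.1352]
orientation: [-2.266, -2.176, 0.0]
contact_force: [-0.7, 0.6, -0.4]
grip_width: 0.0764
gripper_force: 0.0
```

servo_tool:
  commands:
    - [0,0,0,0,0,0,0]
    - [0,0,0,0,0,0,0]
    - [0,0,0,0,0,10,0]
    - [0,0,0,0,0,35,0]
    - [0,0,0,0,0,70,0]

```text
clock: 18.33
tcp_pos: [0.5707, 0.2167, 0.204]
orientation: [-2.265, -2.175, 0.009]
contact_force: [0.4, -0.1, -0.3]
grip_width: 0.0854
gripper_force: 0.0
```

servo_tool:
  commands:
    - [0,0,0,0,0,30,0]
    - [0,0,0,0,0,60,0]
    - [0,0,0,0,0,90,0]
    - [0,0,0,0,0,120,0]
    - [0,0,0,0,0,120,0]

```text
clock: 18.75
tcp_pos: [0.5753, 0.2183, 0.3332]
orientation: [2.264, 2.173, 0.017]
contact_force: [0.8, -0.1, 0.1]
grip_width: 0.0854
gripper_force: 0.0
```

```bash
python3 - <<'E'
from h import *
p,d=grab('side','r6');print(r.get_obs()['tcp_pos'])
cv2.imwrite('pics/m6.png',cv2.resize(p[150:350,230:500],(800,593),interpolation=2))
E
```

```text
[0.57427726 0.21798572 0.33005213]
```

View pics/m6.png

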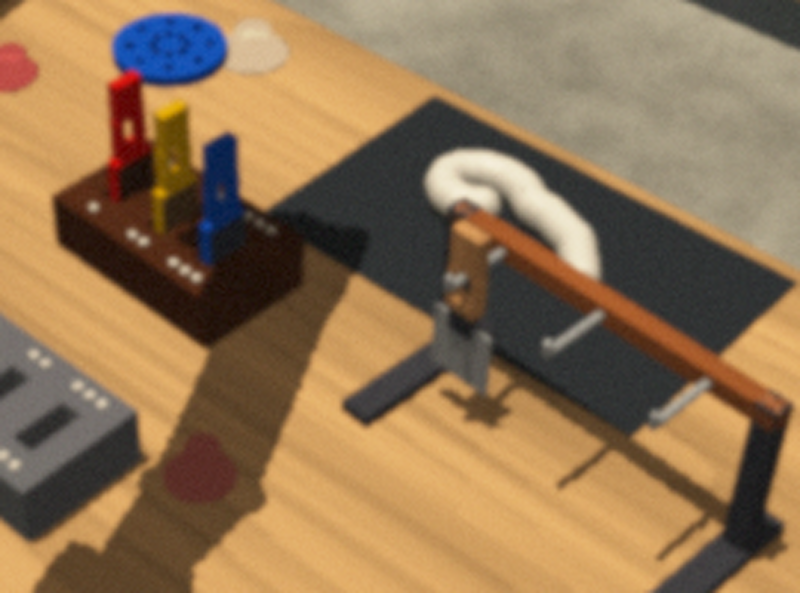

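Red (128,135), yellow (175,170) and blue (220,200) all stand at the same height in pockets one, two and three. The scraper is still on its hook at (465,300), and the scroll is untouched.

```bash
python3 -c "
from bench import r
print(r.hand_in())"
```

```text
the job is handed in; nothing more can be done
None
```

The job is handed in at about 19 s: the red paddle went into pocket one first, then the yellow into pocket two, each lowered to the pocket floor before I let go, and nothing else was moved.

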